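Refit the grinder's tool rest

TASK

The bench grinder's tool rest has been taken off and lies on its back on the bench. Stand it on its dovetailed foot, start the foot's narrow end between the two rails in front of the grinding wheel, and slide it in along the tapered way, pushing it firmly home until it wedges tight; then let go.

Things in the scene. Friction and masses are not known exactly. Their poses are not given: they have to be found in the camera images.
- rest_centre (a point): Tool rest, a bare steel C-shaped casting, about 0.45 kg: foot below, back plate at its tail, table on top. Its axes: x from tail to nose (nose goes in first), y across, z up once it stands on its foot. This point is 34 mm above the underside, mid-length of the foot. Back plate: x -42 to -30 mm from here, 40 mm wide, from foot to table.
- tool_rest: The rest again (same axes), at the centre of the foot's underside. Foot: a dovetail 84 mm long (x -42 to 42), 14 mm thick; underside 64 mm wide at the tail, 50 at the nose (5 degrees of taper a side), sides sloping in 30 degrees towards its top. Most of the weight is in the foot: tipped up off its back by more than 35 degrees about the foot's tail edge, it drops onto the foot by itself.
- rest_table (a point): Centre of the rest's table, a level plate 92 mm long (rest x -42 to 50), 54 mm wide (y), 8 mm thick. At the start the rest lies on its back: rest x points up, tail end flat on the bench, foot and table stand up like two walls; the table is on the robot's side, the foot's underside faces away, turned by up to 25 degrees either way. Its two 92 mm side edges are free to grip.
- way_mouth (a point): Mouth of the way: on its floor, 12 mm above the bench, midway between the rails' front ends. x points along the way to the wheel, z up. The floor is a steel plate that starts 62 mm before the mouth as a flat bare apron 104 mm wide. Between the rails it is 63 mm wide here and narrows 5 degrees a side; the rails overhang by the foot's 30 degrees, so the foot enters only level along x.
- way_home (a point): Where rest_centre is when the foot just meets both rails and wedges: 34 mm in from the mouth, 34 mm above the floor; axes as way_mouth. The foot's tail is then 8 mm outside the mouth. Sliding it takes 2 to 5 N; a push of 10 to 20 N along the way wedges it, less than 1 mm deeper, and friction then holds it.
- wheel_centre (a point): Axis of the grinding wheel (125 mm diameter, 20 mm wide), fixed, 150 mm in from the mouth and 89 mm above the bench, in a grey guard 143 mm across and 38 mm wide that is open towards the way. Motor, 110 mm thick, on its right (-y), 137 mm long. With the rest home the table's front edge stands about 5 mm from the wheel.
- rail_left: Left rail of the way, steel, fixed, 95 mm long, 17 mm high, outer side 50 mm from the middle; its origin is way_mouth.
- rail_right: Right rail of the way, the mirror image; its origin is way_mouth too. Held stiffly and a little off line, the foot binds between the rails 5 to 10 mm short of home; let go and pushed from behind at the middle of its tail, near the floor, it finds its own line and wedges.

How it is judged:
At the end, for the whole second after the job is handed in: The tool rest stands on its foot in the way, less than 1.5 mm short of the wedging point or deeper, on the floor of the way within 4 mm and upright within 0.06 rad, jammed (a rail still presses on it with more than 2 N), at rest and released (x of rest_centre in the frame of way_mouth above 0.0325 m and z of rest_centre in the frame of way_mouth below 0.038 m and angle between rest_centre's own z axis and vertical below 0.06 rad and (contact force between tool_rest and rail_left above 2 N or contact force between tool_rest and rail_right above 2 N) and linear speed of tool_rest below 0.01 m/s); the robot touches nothing.
It also fails if it takes over 64 s, if anything falls off the work surface, if the arm or the gripper's body presses on something with over 40 N, if the wrist force passes 120 N, or if a joint passes its speed limit or range.

ROBOT

A 6-joint arm with a two-finger parallel gripper is mounted at the origin on a cart in front of the work surface, level with it; the furniture and walls round the work are solid. World frame = base frame: x ahead of the robot, y to its left, z up, the work surface at z = 0. Lengths are in m, angles in rad, forces in N, time in s.
With the tool pointing down it reaches from about 0.35 to 0.775 m from the base axis. Payload 7.3 kg.
Tool frame: the origin (TCP) lies on the centre line of the jaws, within the pads' length; the fingertips stand ahead of it and the grasp point (between the pads) lies 11 mm behind it (robot.nose_length is the z of the fingertips in the tool frame, in m); z points along the fingers, y is the line along which they close (so a half turn about z gives the same grasp; the last joint's range is limited). The gripper opens to 92 mm and grips with 3 to 60 N. Pads are 19 mm wide; open, the fingers measure 130 mm over their backs; the gripper's body (75 mm by 190 mm) begins 47 mm behind the grasp point.
Start: joints at [-1.371, 0.342, 1.524, -0, 1.275, -0.146], TCP at [0.178, -0.494, 0.235] pointing down, gripper open.
Joint ranges: [-2.53, 2.53], [-0.77, 2.02], [0.04, 2.7], [-1, 4.14], [0.28, 2.66], [-3.11, 3.11]. Speed limits (rad/s): [2.57, 2.57, 3.14, 3.14, 3.14, 3.14].

INTERFACE

Orientations are given as [roll, pitch, yaw] about the fixed x, y, z axes, in that order (R = Rz(yaw) Ry(pitch) Rx(roll)).
In Python, from cell import robot, cams gives the robot as it stands. The module is installed in compiled form; this text tells all that it offers.
- The arm moves only by the tool carry_out, never from a script. Its argument "deltas" is a list of rows, each a list of 7 numbers: the shift along the tool's x, y, z in cm, then the turn, a rotation vector about the tool's x, y, z in rad, then the opening, from 0 (shut) to 1 (fully open). A call has exactly 8 rows; each row shifts and turns the commanded pose from where the row before left it, along the tool's axes as they then stand; what a row does not reach is not made up. A row lasts 1/12 s, in which the tool goes at most 41.7 mm and 7.16 degrees, less where a joint would pass 70% of its speed; a pose out of reach is approached as far as the arm can. A call is refused whole if a number of a shift passes 4.17 or a number of a turn 0.125, either way. A call with a gripper value outside its range is refused whole. The fingers move at their own pace and stop on an object; "force" is the grip in N (left out, the last holds). Time passes only in rows, so rows that do not move let the fingers close, or fill a call up. It gives the time, the measured TCP pose, the force, the opening and the grip force at its end, in the units of the state.
- robot.observe(): the state, without advancing time (a new reading comes with each control period).
- cams.read_camera(name): name is "scene" or "top" or "wrist"; returns a dict with "image" (480x640x3 uint8, blue, green, red), "depth" (480x640 float32, m along the optical axis (not along the pixel's ray), 0 where there is no reading), "fx", "fy", "cx", "cy" (pixels), "world_to_cam" (4x4, takes a point from world to camera coordinates). Camera axes: x right, y up, looking along -z (the intrinsics and any distortion apply to the point x, -y, -z); pixel columns grow to the right and rows downward; lengths in m; the calibration is good to about 2 mm. A picture is of the moment at which its call begins.
- robot.hand_in(): hands the job in; it is judged then, once.
The state is a dict: "time": time; "qpos": joint angles; "qvel": joint speeds; "joint_efforts": joint torques, N m; "tool_pos": TCP position; "tool_rot": TCP orientation; "contact_force": force on the tool from outside, world axes, zero at the start; "torque": the same for the moment, N m; "opening": finger opening in m; "grip_force": force on a finger pad.
Only numpy, scipy, OpenCV 4.12 (cv2) and the standard library are available. Lean on these libraries where they do the work, as an engineer would, in place of code of your own. Each camera call takes 0.05 s, during which the arm holds its last target. There are 200 camera calls.

## Working session

There is one attempt and no reset: what is moved stays moved. The work goes in short steps, Python scripts to look and compute and a tool call to move; the robot and the scene stay as the last step left them, time stands still between calls to the robot, and variables do not carry over. Pictures are saved under pics/ and viewed, at most 10 in all, crops included, and the job is handed in when it is done.

Besides the shell and the picture viewer there is one more tool, called after ">>>" in YAML: its name, and indented under it one key for each argument. carry_out: Moves the arm, as the interface text tells. Its arguments: {"type":"object","properties":{"deltas":{"type":"array","items":{"type":"array","items":{"type":"number"}}},"force":{"type":"number"}},"required":["deltas"]}

```bash
mkdir -p pics; cat > h.py <<'E'
import numpy as np, cv2
from cell import robot, cams
from scipy.spatial.transform import Rotation as R
def shot(n):
    return cams.read_camera(n)
def pts(c):
    d=c["depth"]; v,u=np.mgrid[0:480,0:640]
    P=np.stack([(u-c["cx"])/c["fx"]*d,-(v-c["cy"])/c["fy"]*d,-d,np.ones_like(d)],-1)
    W=P@np.linalg.inv(c["world_to_cam"]).T
    W=W[...,:3]; W[d<=0]=np.nan
    return W
E
python3 - <<'E'
from h import *
print(robot.nose_length, robot.observe())
a=shot("scene");b=shot("top")
for n,c in(("scene",a),("top",b)):
    np.savez(n+".npz",**c); cv2.imwrite(f"pics/{n}0.png",c["image"]); print(c["world_to_cam"].round(3),c["fx"])
E
```

```text
0.008 {'time': 0.0, 'qpos': array([-1.37097692e+00,  3.42730956e-01,  1.52500152e+00,  3.34793169e-05,
        1.27538621e+00, -1.46038088e-01]), 'qvel': array([ 0.00097226, -0.00026034, -0.0016812 , -0.00017291, -0.000727  ,
        0.0003397 ]), 'joint_efforts': array([-2.46486015e-03, -4.31256795e+01, -2.44222176e+01,  7.16584828e-02,
        5.60771464e-02, -1.44944620e-04]), 'tool_pos': array([ 0.17791161, -0.49352875,  0.23404608]), 'tool_rot': array([-3.14008752e+00, -2.53741051e-04,  3.45847529e-01]), 'contact_force': array([ 0.95924591, -0.50592858,  0.90098165]), 'torque': array([ 0.00322411, -0.04892174,  0.00440745]), 'grip_force': 0.0, 'opening': 0.09133167783077376}
[[ 0.509 -0.861 -0.016 -0.457]
 [ 0.374  0.204  0.905 -0.265]
 [-0.776 -0.466  0.425 -0.669]
 [ 0.     0.     0.     1.   ]] 521.7046043851824
[[-0.002 -0.999 -0.037 -0.175]
 [ 0.994 -0.006  0.107 -0.595]
 [-0.107 -0.037  0.994 -0.875]
 [ 0.     0.     0.     1.   ]] 472.1948202182027
```

View pics/scene0.png

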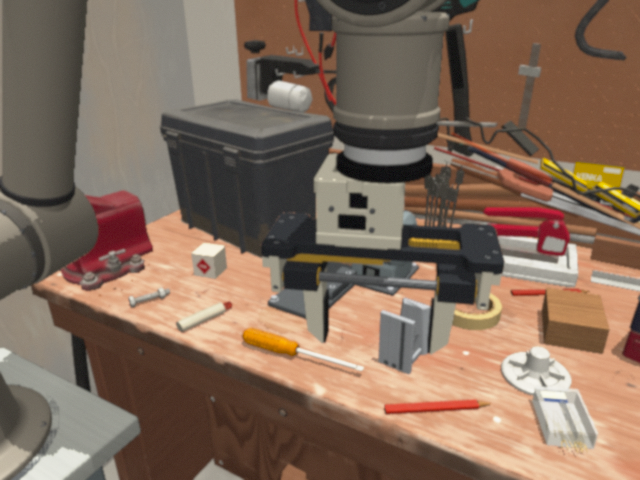

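View pics/top0.png

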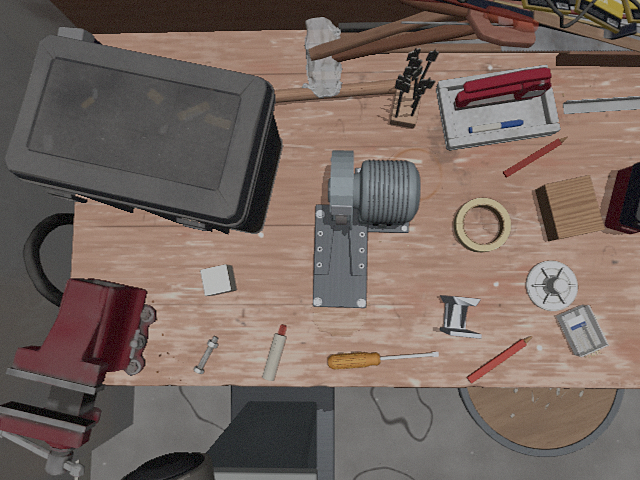

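The scene view shows the rest standing on its tail near (405,340), partly behind the gripper. In the top view the rest is at about (460,316). The way plate spans (313–368, 205–307), with the wheel and guard at (343,185) and the motor at (388,190).

```bash
python3 - <<'E'
import numpy as np,cv2
import h
c=dict(np.load("top.npz")); W=h.pts(c)
im=c["image"]
# rest
S=W[285:345,430:490]
m=S[...,2]>0.06
P=S[m]; print("rest top pts",len(P),P.min(0).round(3),P.max(0).round(3),np.median(P,0).round(3))
rect=cv2.minAreaRect((P[:,:2]*1000).astype(np.float32)); print(rect, cv2.boxPoints(rect).round(1))
vv,uu=np.nonzero(m)
for r in range(292,340,3): print(r,' '.join('%3d'%(1000*z) if z==z else ' --' for z in W[r,436:484:2,2]))
# plate
print("plate")
for r in range(195,312,6): print(r,' '.join('%3d'%(1000*z) if z==z else ' --' for z in W[r,304:380:3,2]))
for (u,v) in [(314,305),(366,306),(318,214),(366,214)]: print(u,v,W[v,u].round(4))
cv2.imwrite("pics/crop1.png",np.hstack([cv2.resize(im[190:315,300:380],None,fx=4.5,fy=4.5,interpolation=2),cv2.resize(im[285:345,430:490],(400,562),interpolation=2)]))
E
```

```text
rest top pts 426 [ 0.41  -0.451  0.06 ] [ 0.481 -0.394  0.095] [ 0.467 -0.421  0.085]
((445.4463195800781, -424.7637939453125), (54.76205062866211, 67.82709503173828), 84.18807220458984) [[ 408.9 -448.6]
 [ 476.4 -455.4]
 [ 482.  -401. ]
 [ 414.5 -394.1]]
292   2   0   2   3   1   2  -1   1  -1   1   0   1   2   1   1  -2  -3   0  -2   0   2   3  -1  -1
295   0   0   7  19  31  39   1   0   0   1  -2   1   2   0   0  -1   0   1   0   1   3   1   0   0
298   1   0   0  14  21  35  48  60  71  82  81  83  83  82  83  85  83  81  81  85  86   0   0   1
301   0   2   1   0  15  24  40  48  62  74  81  85  86  83  85  81  83  84  85  84  84  85  -1   0
304   0   1   0   1   0  12  13  27  37  34  12  85  87  81  82  82  85  83  86  81  85  -2   2  -1
307   2   0   1   2   0  15  13  27  31  11  15  11  12  17  29  31  -2  -3   0   1   2  -1  -1  -1
310   1  -2  -2   3   0  11  16  27  25  13  11  12   6  14  29  32   0   0   0   0   0   0  -1   0
313   2  -1   2  -4   0   8  16  29  24  12  12  10  10  17  27  30   0   1   1   1   0  -1  -1   0
316   1   2  -1   0   2  13  16  25  11   9 
[... 2357 characters left out ...]
  14   0   1   1   0   0
285   0   0   0   9  12  10  10  13  12  11  13  --  12  13   9  12  13  12  14  12  13   1   0   0   0  -1
291   0   0   0   9  13  13  11  12  15  13  11  12  12   9  12  12  13  11  11  12   9   0  -2  -1   0   0
297  -1   0   2  10  13  12  10  11  12  12   9  13  13   8  11  12   9   8  12  12  13   1   1   0   2   1
303  -1   0   1  14  18  17  11  12  10  10  11  11  13  11  10  12  12  14  14  18  17   2  -1   0   0  -2
309   1   1   3   0   0   0   0  -2   0   0  -2   0   0   0  -1   1   0   0   0   1   0  -3   0   1  -2  -1
314 305 [ 0.4627 -0.1554  0.0128]
366 306 [ 0.4606 -0.2551  0.0093]
318 214 [ 0.6384 -0.1634  0.0182]
366 214 [ 0.6224 -0.2517  0.1174]
```

View pics/crop1.png

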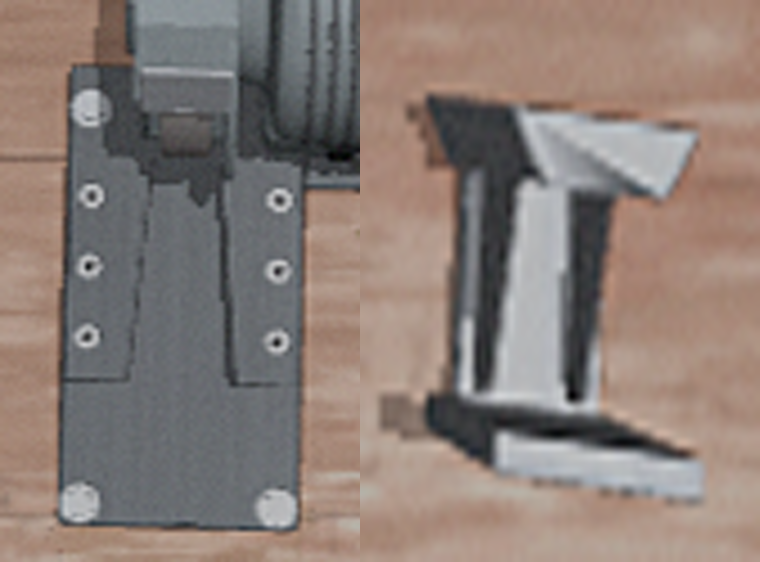

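The crop shows the plate's front corners at about (313,306) and (366,307), and the rail fronts at row 275 with their inner edges at u=328 and 352. The rest's table (bottom) and foot (top) stand as two walls, turned slightly clockwise. Next I'll fit both poses.

```bash
cat >> h.py <<'E'
def ray(c,u,v,z):
    M=np.linalg.inv(c["world_to_cam"]); d=M[:3,:3]@np.array([(u-c["cx"])/c["fx"],-(v-c["cy"])/c["fy"],-1]); o=M[:3,3]
    return o+d*(z-o[2])/d[2]
E
python3 - <<'E'
import numpy as np,cv2,h
c=dict(np.load("top.npz")); W=h.pts(c)
f=lambda u,v,z:h.ray(c,u,v,z).round(4)
print("apron FL,FR",f(312.9,306.2,.012),f(366.2,306.7,.012))
print("rail outer front L,R",f(313.8,274.6,.029),f(366.7,275.2,.029))
print("rail inner front L,R",f(328.4,274.6,.029),f(352.2,275.2,.029))
print("plate back L",f(316,204.7,.012)," rail inner back",f(300+149/4.5,190+185/4.5,.029),f(300+221/4.5,190+165/4.5,.029))
# depth based plate: z>6mm and <40mm
S=W[215:312,300:385].reshape(-1,3); m=(S[:,2]>.022)&(S[:,2]<.034)&(S[:,1]>-.27)&(S[:,1]<-.14)&(S[:,0]<.6)
print("rails rect",cv2.minAreaRect((S[m][:,:2]*1000).astype(np.float32)))
# rest: table top edge and foot top edge
S=W[285:345,430:490].reshape(-1,3)
for n,sel in (("table",(S[:,2]>.088)&(S[:,0]<.435)),("foot",(S[:,2]>.078)&(S[:,0]>.44)),):
    r=cv2.minAreaRect((S[sel][:,:2]*1000).astype(np.float32)); print(n,sel.sum(),S[sel].mean(0).round(4),r,cv2.boxPoints(r).round(0).tolist())
E
```

```text
apron FL,FR [ 0.4604 -0.1532  0.012 ] [ 0.4594 -0.2554  0.012 ]
rail outer front L,R [ 0.5205 -0.156   0.029 ] [ 0.519  -0.2561  0.029 ]
rail inner front L,R [ 0.5204 -0.1837  0.029 ] [ 0.5191 -0.2288  0.029 ]
plate back L [ 0.6578 -0.1592  0.012 ]  rail inner back [ 0.6034 -0.1929  0.029 ] [ 0.6117 -0.2236  0.029 ]
rails rect ((560.9109497070312, -206.85205078125), (100.09306335449219, 80.58193969726562), 88.2884521484375)
table 150 [ 0.4158 -0.4213  0.0915] ((415.66510009765625, -421.8401184082031), (54.52946853637695, 7.902842998504639), 84.42516326904297) [[409.0, -449.0], [417.0, -449.0], [422.0, -395.0], [414.0, -394.0]]
foot 198 [ 0.4728 -0.4264  0.0836] ((472.3161315917969, -427.0510559082031), (46.77428436279297, 13.90046501159668), 84.18807220458984) [[463.0, -450.0], [477.0, -451.0], [482.0, -404.0], [468.0, -403.0]]
```

```bash
cat >> h.py <<'E'
def Rt(yaw,th): # tool down at yaw, tilted th forward
    return R.from_euler('xyz',[np.pi,0,yaw])*R.from_rotvec([0,th,0])
def plan(p,Rr,n,p0=None,R0=None):
    s=robot.observe()
    if p0 is None: p0=s["tool_pos"];R0=R.from_euler('xyz',s["tool_rot"])
    w=(R0.inv()*Rr).as_rotvec()/n
    A=sum(R.from_rotvec(k*w).as_matrix() for k in range(n))
    d=np.linalg.solve(A,R0.inv().apply(np.array(p)-p0))*100
    print(n,"rows d",d.round(3),"w",w.round(4),"|d|",np.linalg.norm(d).round(2),"|w|",np.linalg.norm(w).round(3))
    return np.array(p),Rr
E
python3 - <<'E'
from h import *
g=np.array([.4157,-.4218,.058]); Rr=Rt(-.094,.8); z=Rr.apply([0,0,1]); print(z)
plan(g+.011*z-.10*z,Rr,16)
E
```

```text
[ 0.71418914 -0.06733221 -0.69670671]
16 rows d [ 0.84  -0.373  1.106] w [-0.0111  0.0492  0.026 ] |d| 1.44 |w| 0.057
```

>>> carry_out:
  deltas:
    - [0.84, -0.37, 1.1, -0.011, 0.049, 0.026, 1]
    - [0.84, -0.37, 1.1, -0.011, 0.049, 0.026, 1]
    - [0.84, -0.37, 1.1, -0.011, 0.049, 0.026, 1]
    - [0.84, -0.37, 1.1, -0.011, 0.049, 0.026, 1]
    - [0.84, -0.37, 1.1, -0.011, 0.049, 0.026, 1]
    - [0.84, -0.37, 1.1, -0.011, 0.049, 0.026, 1]
    - [0.84, -0.37, 1.1, -0.011, 0.049, 0.026, 1]
    - [0.84, -0.37, 1.1, -0.011, 0.049, 0.026, 1]

```text
time: 0.77
tool_pos: [0.2496, -0.4473, 0.1588]
tool_rot: [3.093, -0.4, 0.143]
contact_force: [0.4, 0.0, 0.3]
opening: 0.0917
grip_force: 0.0
```

>>> carry_out:
  deltas:
    - [0.84, -0.37, 1.1, -0.011, 0.049, 0.026, 1]
    - [0.84, -0.37, 1.1, -0.011, 0.049, 0.026, 1]
    - [0.84, -0.37, 1.1, -0.011, 0.049, 0.026, 1]
    - [0.84, -0.37, 1.1, -0.011, 0.049, 0.026, 1]
    - [0.84, -0.37, 1.1, -0.011, 0.049, 0.026, 1]
    - [0.84, -0.37, 1.1, -0.011, 0.049, 0.026, 1]
    - [0.84, -0.37, 1.1, -0.011, 0.049, 0.026, 1]
    - [0.84, -0.37, 1.1, -0.011, 0.049, 0.026, 1]

```text
time: 1.43
tool_pos: [0.3522, -0.4167, 0.1209]
tool_rot: [3.141, -0.799, -0.096]
contact_force: [0.4, 0.3, -0.2]
opening: 0.0917
grip_force: 0.0
```

```bash
python3 - <<'E'
from h import *
s=robot.observe(); print(s["qpos"].round(3),s["tool_pos"].round(4),s["tool_rot"].round(3),s["contact_force"].round(1))
c=shot("wrist"); cv2.imwrite("pics/w1.png",c["image"]); np.savez("w1.npz",**c)
W=pts(c); m=(W[...,2]>.03)&(W[...,2]<.1)&(abs(W[...,0]-.4157)<.02)&(abs(W[...,1]+.42)<.05)
P=W[m]; print(m.sum(),P.mean(0).round(4)); 
if m.sum(): print(cv2.minAreaRect((P[:,:2]*1000).astype(np.float32)),P[:,2].max())
g=np.array([.4157,-.4218,.058])
for th in (.8,1.0):
  Rr=Rt(-.094,th); z=Rr.apply([0,0,1])
  plan(g+.011*z,Rr,8)
E
```

```text
[-1.435  0.469  2.059  1.205  0.843 -0.723] [ 0.3522 -0.4167  0.1209] [ 3.141 -0.799 -0.096] [ 0.4  0.3 -0.2]
3587 [ 0.4109 -0.4221  0.0697]
((413.36328125, -422.38629150390625), (54.00752639770508, 9.147932052612305), 85.10211944580078) 0.09282534260404074
8 rows d [-0.006  0.014  1.239] w [-0.0002 -0.0001 -0.0006] |d| 1.24 |w| 0.001
8 rows d [-0.087  0.015  1.235] w [-0.0001  0.0249 -0.0006] |d| 1.24 |w| 0.025
```

>>> carry_out:
  deltas:
    - [-0.09, 0.015, 1.23, 0, 0.025, 0, 1]
    - [-0.09, 0.015, 1.23, 0, 0.025, 0, 1]
    - [-0.09, 0.015, 1.23, 0, 0.025, 0, 1]
    - [-0.09, 0.015, 1.23, 0, 0.025, 0, 1]
    - [-0.09, 0.015, 1.23, 0, 0.025, 0, 1]
    - [-0.09, 0.015, 1.23, 0, 0.025, 0, 1]
    - [-0.09, 0.015, 1.23, 0, 0.025, 0, 1]
    - [-0.09, 0.015, 1.23, 0, 0.025, 0, 1]
  force: 45

```text
time: 2.15
tool_pos: [0.4232, -0.425, 0.053]
tool_rot: [3.14, -0.998, -0.092]
contact_force: [0.2, 0.0, 0.3]
opening: 0.0919
grip_force: 0.0
```

>>> carry_out:
  deltas:
    - [0, 0, 0, 0, 0, 0, 0.5]
    - [0, 0, 0, 0, 0, 0, 0.5]
    - [0, 0, 0, 0, 0, 0, 0.5]
    - [0, 0, 0, 0, 0, 0, 0.5]
    - [0, 0, 0, 0, 0, 0, 0.5]
    - [0, 0, 0, 0, 0, 0, 0.5]
    - [0, 0, 0, 0, 0, 0, 0.5]
    - [0, 0, 0, 0, 0, 0, 0.5]
  force: 45

```text
time: 2.82
tool_pos: [0.4228, -0.4249, 0.054]
tool_rot: [3.139, -0.998, -0.092]
contact_force: [-3.7, 2.3, 4.9]
opening: 0.0535
grip_force: 45.0
```

```bash
python3 - <<'E'
from h import *
s=robot.observe(); print(s["qpos"].round(3),s["tool_pos"].round(4),s["tool_rot"].round(3),s["contact_force"].round(1),s["opening"],s["grip_force"])
p0=s["tool_pos"];Rr=Rt(-.094,-.4)
for n in (16,24): plan([.47,-.36,.11],Rr,n)
E
```

```text
[-1.361  0.744  2.058  1.642  0.933 -1.165] [ 0.4228 -0.4249  0.054 ] [ 3.139 -0.998 -0.092] [-3.7  2.3  4.9] 0.05353974340582764 44.99925076961517
16 rows d [ 0.389 -0.431 -0.265] w [ 0.0001 -0.0874  0.    ] |d| 0.64 |w| 0.087
24 rows d [ 0.257 -0.287 -0.18 ] w [ 0.0001 -0.0582  0.    ] |d| 0.43 |w| 0.058
```

>>> carry_out:
  deltas:
    - [0.42, 0, -0.27, 0, 0, 0, 0.5]
    - [0.42, 0, -0.27, 0, 0, 0, 0.5]
    - [0.42, 0, -0.27, 0, 0, 0, 0.5]
    - [0.42, 0, -0.27, 0, 0, 0, 0.5]
    - [0.42, 0, -0.27, 0, 0, 0, 0.5]
    - [0.42, 0, -0.27, 0, 0, 0, 0.5]
    - [0.42, 0, -0.27, 0, 0, 0, 0.5]
    - [0.42, 0, -0.27, 0, 0, 0, 0.5]
  force: 60

```text
time: 3.48
tool_pos: [0.423, -0.4247, 0.0939]
tool_rot: [3.14, -0.997, -0.093]
contact_force: [-0.0, 1.1, -3.9]
opening: 0.0531
grip_force: 60.0
```

```bash
python3 - <<'E'
from h import *
s=robot.observe(); print(s["tool_pos"].round(4),s["tool_rot"].round(3),s["contact_force"].round(1),s["opening"],s["grip_force"])
c=shot("scene"); cv2.imwrite("pics/s2.png",c["image"][200:480,280:600])
plan([.47,-.36,.11],Rt(-.094,-.4),24)
E
```

```text
[ 0.423  -0.4247  0.0939] [ 3.14  -0.997 -0.093] [-0.   1.1 -3.9] 0.053084220056171305 59.998846650123596
24 rows d [ 0.196 -0.288 -0.006] w [ 0.0001 -0.0583  0.    ] |d| 0.35 |w| 0.058
```

View pics/s2.png

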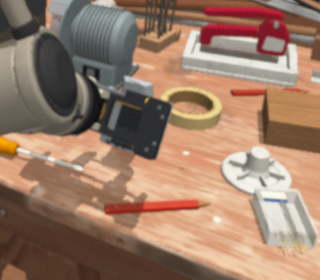

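The picture shows only the gripper at crop (130,120), with the rest hidden behind it. The −3.9 N reading says it is lifted, so I'll flip it now.

>>> carry_out:
  deltas:
    - [0.2, -0.29, 0, 0, -0.058, 0, 0.5]
    - [0.2, -0.29, 0, 0, -0.058, 0, 0.5]
    - [0.2, -0.29, 0, 0, -0.058, 0, 0.5]
    - [0.2, -0.29, 0, 0, -0.058, 0, 0.5]
    - [0.2, -0.29, 0, 0, -0.058, 0, 0.5]
    - [0.2, -0.29, 0, 0, -0.058, 0, 0.5]
    - [0.2, -0.29, 0, 0, -0.058, 0, 0.5]
    - [0.2, -0.29, 0, 0, -0.058, 0, 0.5]

```text
time: 4.2
tool_pos: [0.4361, -0.402, 0.105]
tool_rot: [-3.142, -0.531, -0.094]
contact_force: [0.3, 0.5, -4.7]
opening: 0.0532
grip_force: 60.0
```

>>> carry_out:
  deltas:
    - [0.2, -0.29, 0, 0, -0.058, 0, 0.5]
    - [0.2, -0.29, 0, 0, -0.058, 0, 0.5]
    - [0.2, -0.29, 0, 0, -0.058, 0, 0.5]
    - [0.2, -0.29, 0, 0, -0.058, 0, 0.5]
    - [0.2, -0.29, 0, 0, -0.058, 0, 0.5]
    - [0.2, -0.29, 0, 0, -0.058, 0, 0.5]
    - [0.2, -0.29, 0, 0, -0.058, 0, 0.5]
    - [0.2, -0.29, 0, 0, -0.058, 0, 0.5]

```text
time: 4.87
tool_pos: [0.4528, -0.3801, 0.1099]
tool_rot: [-3.141, -0.065, -0.095]
contact_force: [0.6, 0.9, -4.2]
opening: 0.0532
grip_force: 60.0
```

>>> carry_out:
  deltas:
    - [0.2, -0.29, 0, 0, -0.058, 0, 0.5]
    - [0.2, -0.29, 0, 0, -0.058, 0, 0.5]
    - [0.2, -0.29, 0, 0, -0.058, 0, 0.5]
    - [0.2, -0.29, 0, 0, -0.058, 0, 0.5]
    - [0.2, -0.29, 0, 0, -0.058, 0, 0.5]
    - [0.2, -0.29, 0, 0, -0.058, 0, 0.5]
    - [0.2, -0.29, 0, 0, -0.058, 0, 0.5]
    - [0.2, -0.29, 0, 0, -0.058, 0, 0.5]

```text
time: 5.53
tool_pos: [0.4712, -0.3586, 0.1078]
tool_rot: [-3.141, 0.398, -0.095]
contact_force: [0.1, -1.0, -4.6]
opening: 0.053
grip_force: 60.0
```

```bash
python3 - <<'E'
from h import *
s=robot.observe(); print(s["qpos"].round(3),s["tool_pos"].round(4),s["tool_rot"].round(3),s["contact_force"].round(1),s["torque"].round(2),s["opening"],s["grip_force"])
a=shot("scene")["image"]; b=shot("wrist")["image"]
cv2.imwrite("pics/s3.png",np.hstack([cv2.resize(a[100:460,220:580],(400,400)),cv2.resize(b,(400,300)).copy() if 0 else cv2.copyMakeBorder(cv2.resize(b,(400,300)),0,100,0,0,0)]))
E
```

```text
[-0.669  0.788  1.169 -0.212  1.525  1.043] [ 0.4712 -0.3586  0.1078] [-3.141  0.398 -0.095] [ 0.1 -1.  -4.6] [-0.13 -0.51 -0.03] 0.053036452764752745 59.99734103679657
```

View pics/s3.png

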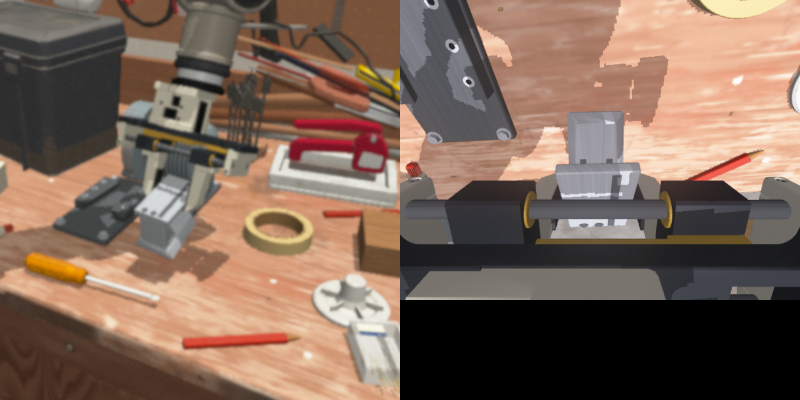

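The rest is held upright, nose slightly high, at scene-crop (165,215) and visible in the wrist view at (600,190). I'll level it and lower it.

>>> carry_out:
  deltas:
    - [0, 0, 0, 0, -0.057, 0, 0.5]
    - [0, 0, 0, 0, -0.057, 0, 0.5]
    - [0, 0, 0, 0, -0.057, 0, 0.5]
    - [0.5, 0, 0.76, 0, 0, 0, 0.5]
    - [0.5, 0, 0.76, 0, 0, 0, 0.5]
    - [0.5, 0, 0.76, 0, 0, 0, 0.5]
    - [0.5, 0, 0.76, 0, 0, 0, 0.5]
    - [0, 0, 0, 0, 0, 0, 0.5]

```text
time: 6.3
tool_pos: [0.4706, -0.359, 0.0691]
tool_rot: [-3.14, 0.568, -0.094]
contact_force: [-0.6, -0.3, -4.2]
opening: 0.053
grip_force: 60.0
```

```bash
python3 - <<'E'
from h import *
s=robot.observe(); print(s["tool_pos"].round(4),s["tool_rot"].round(3),s["contact_force"].round(1),s["torque"].round(2))
for n in ("top","scene"):
  c=shot(n); W=pts(c); np.savez(n+"1.npz",**c)
  m=(abs(W[...,0]-.45)<.08)&(abs(W[...,1]+.36)<.06)&(W[...,2]>.008)&(W[...,2]<.1)
  P=W[m]; print(n,len(P),P.min(0).round(3),P.max(0).round(3))
  h_=np.histogram(P[:,2],bins=np.arange(0,.105,.005))[0]; print(h_)
  if n=="scene":
    # tail face: points of min x ; foot underside edge
    t=P[P[:,0]<.435]; print(t.round(3)[::max(1,len(t)//25)])
E
```

```text
[ 0.4706 -0.359   0.0691] [-3.14   0.568 -0.094] [-0.6 -0.3 -4.2] [-0.04 -0.72 -0.03]
top 116 [ 0.37  -0.389  0.012] [ 0.449 -0.358  0.081]
[ 0  0 15 26  1  0  0  0  0  0  0  0  0  0  1 60 13  0  0  0]
scene 3198 [ 0.37  -0.407  0.011] [ 0.51  -0.315  0.1  ]
[  0   0 117 199 208 320  81  70  76  68  74  64  82  73 137 479 814 113
 109 114]
[[ 0.432 -0.329  0.081]
 [ 0.426 -0.342  0.081]
 [ 0.425 -0.355  0.082]
 [ 0.419 -0.349  0.08 ]
 [ 0.434 -0.382  0.08 ]
 [ 0.42  -0.371  0.081]
 [ 0.417 -0.352  0.072]
 [ 0.428 -0.382  0.074]
 [ 0.413 -0.376  0.077]
 [ 0.413 -0.369  0.072]
 [ 0.416 -0.368  0.066]
 [ 0.416 -0.37   0.063]
 [ 0.419 -0.373  0.058]
 [ 0.418 -0.334  0.04 ]
 [ 0.42  -0.335  0.036]
 [ 0.418 -0.338  0.034]
 [ 0.42  -0.332  0.027]
 [ 0.416 -0.374  0.042]
 [ 0.415 -0.361  0.034]
 [ 0.418 -0.338  0.02 ]
 [ 0.419 -0.372  0.03 ]
 [ 0.417 -0.358  0.023]
 [ 0.417 -0.36   0.02 ]
 [ 0.416 -0.371  0.02 ]
 [ 0.417 -0.374  0.015]
 [ 0.372 -0.379  0.016]]
```

Tail face is vertical and the underside is level, so I can carry it directly over the apron in this grip.

```bash
python3 - <<'E'
from h import *
a=plan([.4706,-.359,.0951],Rt(-.094,-.568),4)
b=plan([.4822,-.2051,.0951],Rt(-.03,-.568),12,*a)
E
```

```text
4 rows d [-0.339 -0.01  -0.496] w [-0.     -0.0005 -0.0002] |d| 0.6 |w| 0.001
12 rows d [ 0.011 -1.286 -0.007] w [-0.0029  0.     -0.0045] |d| 1.29 |w| 0.005
```

>>> carry_out:
  deltas:
    - [-0.35, 0, -0.52, 0, 0, 0, 0.5]
    - [-0.35, 0, -0.52, 0, 0, 0, 0.5]
    - [-0.35, 0, -0.52, 0, 0, 0, 0.5]
    - [-0.35, 0, -0.52, 0, 0, 0, 0.5]
    - [0.01, -1.29, 0, -0.003, 0, -0.0045, 0.5]
    - [0.01, -1.29, 0, -0.003, 0, -0.0045, 0.5]
    - [0.01, -1.29, 0, -0.003, 0, -0.0045, 0.5]
    - [0.01, -1.29, 0, -0.003, 0, -0.0045, 0.5]

```text
time: 7.07
tool_pos: [0.4759, -0.3059, 0.0959]
tool_rot: [3.141, 0.566, -0.072]
contact_force: [0.3, 0.4, -4.3]
opening: 0.0532
grip_force: 60.0
```

>>> carry_out:
  deltas:
    - [0.01, -1.29, 0, -0.003, 0, -0.0045, 0.5]
    - [0.01, -1.29, 0, -0.003, 0, -0.0045, 0.5]
    - [0.01, -1.29, 0, -0.003, 0, -0.0045, 0.5]
    - [0.01, -1.29, 0, -0.003, 0, -0.0045, 0.5]
    - [0.01, -1.29, 0, -0.003, 0, -0.0045, 0.5]
    - [0.01, -1.29, 0, -0.003, 0, -0.0045, 0.5]
    - [0.01, -1.29, 0, -0.003, 0, -0.0045, 0.5]
    - [0.01, -1.29, 0, -0.003, 0, -0.0045, 0.5]

```text
time: 7.73
tool_pos: [0.4821, -0.2038, 0.0955]
tool_rot: [3.139, 0.566, -0.03]
contact_force: [-0.6, 0.5, -4.4]
opening: 0.0531
grip_force: 60.0
```

```bash
python3 - <<'E'
from h import *
s=robot.observe(); print(s["tool_pos"].round(4),s["tool_rot"].round(3),s["contact_force"].round(1),s["torque"].round(2))
c=shot("scene"); W=pts(c); np.savez("scene2.npz",**c)
b=shot("wrist"); np.savez("wrist2.npz",**b)
m=(W[...,0]>.40)&(W[...,0]<.45)&(abs(W[...,1]+.205)<.06)&(W[...,2]>.02)&(W[...,2]<.13)
P=W[m]; print(len(P))
for z in np.arange(.03,.13,.008):
    q=P[abs(P[:,2]-z)<.004]
    if len(q)>5: print(round(z,3),len(q),"xmed",np.median(q[:,0]).round(4),"y",q[:,1].min().round(4),q[:,1].max().round(4))
t=P[(P[:,2]<.1)]; print(np.polyfit(t[:,1],t[:,0],1), "tail slope dx/dy -> yaw=-slope"); print(np.linalg.svd(t-t.mean(0))[2][2])
cv2.imwrite("pics/s4.png",np.hstack([cv2.resize(c["image"][120:420,200:500],(400,400)),cv2.copyMakeBorder(cv2.resize(b["image"],(400,300)),0,100,0,0,0)]))
E
```

```text
[ 0.4821 -0.2038  0.0955] [ 3.139  0.566 -0.03 ] [-0.6  0.5 -4.4] [ 0.03 -0.75 -0.01]
1157
0.038 90 xmed 0.4295 y -0.2322 -0.1706
0.046 147 xmed 0.4294 y -0.2301 -0.1734
0.054 119 xmed 0.4295 y -0.225 -0.1772
0.062 98 xmed 0.4289 y -0.2229 -0.1808
0.07 95 xmed 0.429 y -0.2226 -0.1813
0.078 103 xmed 0.4288 y -0.2231 -0.1817
0.086 87 xmed 0.4288 y -0.2228 -0.1825
0.094 90 xmed 0.4283 y -0.2293 -0.1807
0.102 285 xmed 0.433 y -0.2308 -0.1751
0.11 43 xmed 0.4392 y -0.2241 -0.1771
[-0.14656003  0.40055775] tail slope dx/dy -> yaw=-slope
[0.98671605 0.15488111 0.04902328]
```

View pics/s4.png

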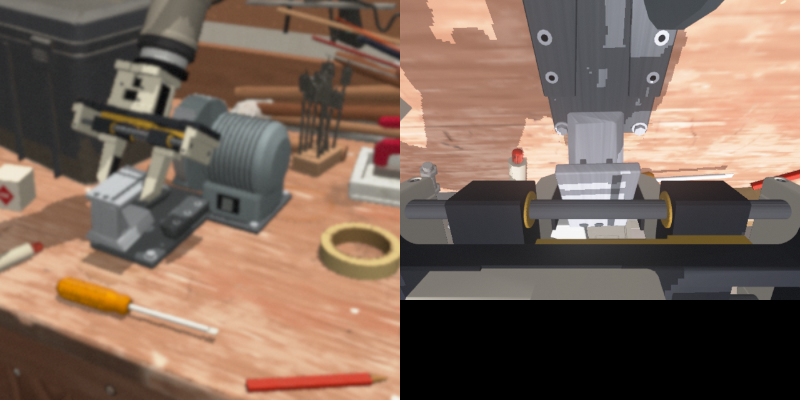

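Scene crop: the rest is held over the apron at (125,205), nose towards the wheel. In the wrist view it is at (600,180), lined up with the rails. I'll check its yaw and the rails' bearings once more from the saved images.

```bash
python3 - <<'E'
import h,numpy as np,cv2
c=dict(np.load("scene2.npz")); W=h.pts(c)
P=W[(W[...,0]>.42)&(W[...,0]<.434)&(abs(W[...,1]+.202)<.034)&(W[...,2]>.032)&(W[...,2]<.095)]
for i in range(6):
    A=np.c_[P[:,1],P[:,2],np.ones(len(P))]; k=np.linalg.lstsq(A,P[:,0],rcond=None)[0]; e=P[:,0]-A@k; P=P[abs(e)<2.0*e.std()+1e-6]
print("tail plane",k.round(4),len(P),e.std(),P[:,1].min(),P[:,1].max())
b=dict(np.load("wrist2.npz")); V=h.pts(b)
# table top plane in wrist + nose edge, rail tops in wrist
m=(V[...,2]>.09)&(V[...,2]<.12)&(abs(V[...,1]+.204)<.04)&(V[...,0]>.45)&(V[...,0]<.56)
Q=V[m]; print("table pts",len(Q)); 
if len(Q)>20: print(Q.min(0).round(3),Q.max(0).round(3)); print(cv2.minAreaRect((Q[:,:2]*1000).astype(np.float32)))
m=(V[...,2]>.024)&(V[...,2]<.034)&(abs(V[...,1]+.206)<.06)&(V[...,0]>.5)&(V[...,0]<.63)
Q=V[m]; print("rails",len(Q))
for x in np.arange(.525,.61,.012):
    q=Q[abs(Q[:,0]-x)<.006]
    if len(q): 
        y=q[:,1]; l=y[y>-.206]; r=y[y<-.206]; print(round(x,3),[f(v).round(4) for v in (l,r) if len(v) for f in (np.max,np.min)])
E
```

```text
tail plane [ 0.0272 -0.0107  0.4348] 542 0.0008574341475938777 -0.2319430365123109 -0.17061710349895348
table pts 9726
[ 0.48  -0.244  0.09 ] [ 0.521 -0.164  0.12 ]
((500.3754577636719, -203.97467041015625), (80.16634368896484, 40.002723693847656), 88.4561767578125)
rails 18867
0.525 [np.float64(-0.1556), np.float64(-0.1844), np.float64(-0.2279), np.float64(-0.2559)]
0.537 [np.float64(-0.1561), np.float64(-0.1857), np.float64(-0.227), np.float64(-0.2565)]
0.549 [np.float64(-0.1565), np.float64(-0.187), np.float64(-0.2264), np.float64(-0.257)]
0.561 [np.float64(-0.1568), np.float64(-0.1888), np.float64(-0.2257), np.float64(-0.2572)]
0.573 [np.float64(-0.1573), np.float64(-0.19), np.float64(-0.225), np.float64(-0.2574)]
0.585 [np.float64(-0.1573), np.float64(-0.1914), np.float64(-0.2244), np.float64(-0.2361)]
```

>>> carry_out:
  deltas:
    - [0.175, 0.012, 0.274, 0, 0, 0, 0.5]
    - [0.175, 0.012, 0.274, 0, 0, 0, 0.5]
    - [0.175, 0.012, 0.274, 0, 0, 0, 0.5]
    - [0.175, 0.012, 0.274, 0, 0, 0, 0.5]
    - [0.175, 0.012, 0.274, 0, 0, 0, 0.5]
    - [0.175, 0.012, 0.274, 0, 0, 0, 0.5]
    - [0.175, 0.012, 0.274, 0, 0, 0, 0.5]
    - [0.175, 0.012, 0.274, 0, 0, 0, 0.5]

```text
time: 8.5
tool_pos: [0.4822, -0.2061, 0.0694]
tool_rot: [3.139, 0.566, -0.031]
contact_force: [9.3, 3.9, 23.0]
opening: 0.0533
grip_force: 60.0
```

>>> carry_out:
  deltas:
    - [0.015, 0, 0.025, 0, 0, 0, 0.5]
    - [0.015, 0, 0.025, 0, 0, 0, 0.5]
    - [0.015, 0, 0.025, 0, 0, 0, 0.5]
    - [0.015, 0, 0.025, 0, 0, 0, 0.5]
    - [0.015, 0, 0.025, 0, 0, 0, 0.5]
    - [0, 0, 0, 0, 0, 0, 0.5]
    - [0, 0, 0, 0, 0, 0, 0.5]
    - [0, 0, 0, 0, 0, 0, 0.5]

```text
time: 9.17
tool_pos: [0.4826, -0.2061, 0.0694]
tool_rot: [3.138, 0.565, -0.031]
contact_force: [2.1, 1.2, 6.7]
opening: 0.053
grip_force: 60.0
```

>>> carry_out:
  deltas:
    - [0.25, -0.01, -0.16, 0, 0, 0, 0.5]
    - [0.25, -0.01, -0.16, 0, 0, 0, 0.5]
    - [0.25, -0.01, -0.16, 0, 0, 0, 0.5]
    - [0.25, -0.01, -0.16, 0, 0, 0, 0.5]
    - [0.25, -0.01, -0.16, 0, 0, 0, 0.5]
    - [0.25, -0.01, -0.16, 0, 0, 0, 0.5]
    - [0.25, -0.01, -0.16, 0, 0, 0, 0.5]
    - [0.25, -0.01, -0.16, 0, 0, 0, 0.5]
  force: 25

```text
time: 9.83
tool_pos: [0.5044, -0.2061, 0.0694]
tool_rot: [3.138, 0.57, -0.032]
contact_force: [-3.2, 1.1, 0.5]
opening: 0.0537
grip_force: 25.0
```

>>> carry_out:
  deltas:
    - [0.17, 0, -0.108, 0, 0, 0, 0.5]
    - [0.17, 0, -0.108, 0, 0, 0, 0.5]
    - [0.17, 0, -0.108, 0, 0, 0, 0.5]
    - [0.17, 0, -0.108, 0, 0, 0, 0.5]
    - [0.17, 0, -0.108, 0, 0, 0, 0.5]
    - [0.17, 0, -0.108, 0, 0, 0, 0.5]
    - [0, 0, 0, 0, 0, 0, 0.5]
    - [0, 0, 0, 0, 0, 0, 0.5]

```text
time: 10.5
tool_pos: [0.5174, -0.2063, 0.0691]
tool_rot: [3.139, 0.567, -0.031]
contact_force: [-3.7, 1.2, 8.1]
opening: 0.0535
grip_force: 25.0
```

```bash
python3 - <<'E'
from h import *
s=robot.observe(); print(s["tool_pos"].round(4),s["tool_rot"].round(3),s["contact_force"].round(1),s["torque"].round(2))
a=shot("scene");b=shot("top"); np.savez("scene3.npz",**a)
cv2.imwrite("pics/s5.png",np.hstack([cv2.resize(a["image"][200:400,220:420],(400,400),interpolation=2),cv2.resize(b["image"][180:320,270:410],(400,400),interpolation=2)]))
W=pts(a)
for x0 in (.45,):
  P=W[(W[...,0]>.44)&(W[...,0]<.49)&(abs(W[...,1]+.205)<.034)&(W[...,2]>.016)&(W[...,2]<.07)]
  P=P[abs(P[:,0]-np.median(P[:,0]))<.005]
  for i in range(6):
    A=np.c_[P[:,1],P[:,2],np.ones(len(P))]; k=np.linalg.lstsq(A,P[:,0],rcond=None)[0]; e=P[:,0]-A@k; P=P[abs(e)<2.0*e.std()+1e-6]
  print("tail",k.round(4),len(P),P.mean(0).round(4),P[:,1].min(),P[:,1].max())
E
```

```text
[ 0.5174 -0.2063  0.0691] [ 3.139  0.567 -0.031] [-3.7  1.2  8.1] [ 0.05  0.8  -0.14]
tail [0.0338 0.0132 0.4691] 483 [ 0.4627 -0.2049  0.042 ] -0.23182928332596847 -0.17510975614912472
```

View pics/s5.png

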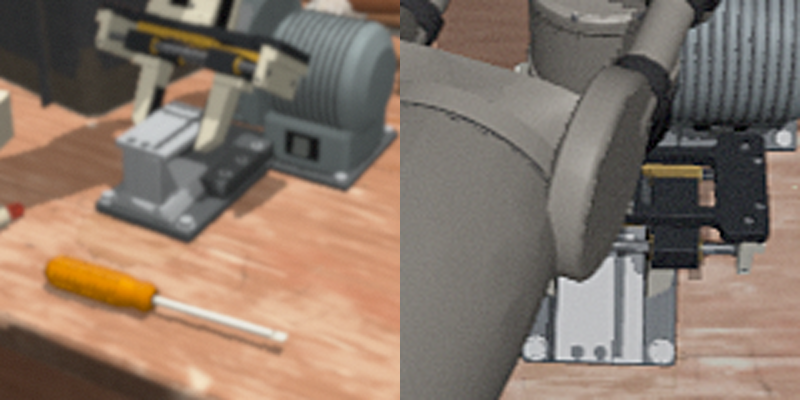

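The left crop shows the rest on the apron floor with its nose between the rails at (160,160), and the top crop agrees. I'll release and go round behind.

>>> carry_out:
  deltas:
    - [0, 0, 0, 0, 0, 0, 1]
    - [0, 0, 0, 0, 0, 0, 1]
    - [0, 0, 0, 0, 0, 0, 1]
    - [0, 0, 0, 0, 0, 0, 1]
    - [0, 0, 0, 0, 0, 0, 1]
    - [-0.54, 0, -0.84, 0, 0, 0, 1]
    - [-0.54, 0, -0.84, 0, 0, 0, 1]
    - [-1.08, 0, -1.68, 0, 0, 0, 1]

```text
time: 11.27
tool_pos: [0.5171, -0.2059, 0.1078]
tool_rot: [3.14, 0.568, -0.03]
contact_force: [-0.5, 0.7, -0.9]
opening: 0.092
grip_force: 0.0
```

>>> carry_out:
  deltas:
    - [-1.08, 0, -1.68, 0, 0, 0, 0]
    - [-1.08, 0, -1.68, 0, 0, 0, 0]
    - [-1.08, 0, -1.68, 0, 0, 0, 0]
    - [-1.08, 0, -1.68, 0, 0, 0, 0]
    - [0, 0, 0, 0, 0, 0, 0]
    - [0, 0, 0, 0, 0, 0, 0]
    - [0, 0, 0, 0, 0, 0, 0]
    - [0, 0, 0, 0, 0, 0, 0]
  force: 20

```text
time: 11.93
tool_pos: [0.5169, -0.2058, 0.1871]
tool_rot: [3.14, 0.567, -0.03]
contact_force: [0.6, 0.3, -0.5]
opening: 0.043
grip_force: 0.0
```

```bash
python3 - <<'E'
from h import *
s=robot.observe(); print(s["tool_pos"].round(4),s["tool_rot"].round(3),s["opening"],s["contact_force"].round(1))
a=plan([.39,-.2025,.14],Rt(-.03,.5),12)
b=plan([.42,-.2025,.026],Rt(-.03,.5),8,*a)
W=pts(shot("scene")); P=W[(W[...,0]>.44)&(W[...,0]<.49)&(abs(W[...,1]+.205)<.034)&(W[...,2]>.016)&(W[...,2]<.07)]
P=P[abs(P[:,0]-np.median(P[:,0]))<.004];print(P.mean(0),P[:,1].min(),P[:,1].max())
E
```

```text
[ 0.5169 -0.2058  0.1871] [ 3.14   0.567 -0.03 ] 0.04303682454926323 [ 0.6  0.3 -0.5]
12 rows d [-1.073  0.003  0.497] w [0.0001 0.089  0.0001] |d| 1.18 |w| 0.089
8 rows d [-0.354 -0.011  1.43 ] w [0. 0. 0.] |d| 1.47 |w| 0.0
[ 0.46261809 -0.20540671  0.04165326] -0.23243772420540898 -0.17535764706281126
```

>>> carry_out:
  deltas:
    - [-1.07, 0, 0.5, 0, 0.089, 0, 0]
    - [-1.07, 0, 0.5, 0, 0.089, 0, 0]
    - [-1.07, 0, 0.5, 0, 0.089, 0, 0]
    - [-1.07, 0, 0.5, 0, 0.089, 0, 0]
    - [-1.07, 0, 0.5, 0, 0.089, 0, 0]
    - [-1.07, 0, 0.5, 0, 0.089, 0, 0]
    - [-1.07, 0, 0.5, 0, 0.089, 0, 0]
    - [-1.07, 0, 0.5, 0, 0.089, 0, 0]

```text
time: 12.65
tool_pos: [0.4256, -0.2033, 0.1711]
tool_rot: [3.138, -0.15, -0.029]
contact_force: [0.6, 0.1, 0.0]
opening: 0.0004
grip_force: 0.0
```

>>> carry_out:
  deltas:
    - [-1.07, 0, 0.5, 0, 0.089, 0, 0]
    - [-1.07, 0, 0.5, 0, 0.089, 0, 0]
    - [-1.07, 0, 0.5, 0, 0.089, 0, 0]
    - [-1.07, 0, 0.5, 0, 0.089, 0, 0]
    - [0, 0, 0, 0, 0, 0, 0]
    - [0, 0, 0, 0, 0, 0, 0]
    - [0, 0, 0, 0, 0, 0, 0]
    - [0, 0, 0, 0, 0, 0, 0]

```text
time: 13.32
tool_pos: [0.3976, -0.2011, 0.1456]
tool_rot: [-3.136, -0.451, -0.025]
contact_force: [0.2, 0.6, -0.7]
opening: 0.0009
grip_force: 0.0
```

```bash
python3 - <<'E'
from h import *
s=robot.observe(); print(s["qpos"].round(2),s["tool_pos"].round(4),s["tool_rot"].round(3),s["opening"],s["contact_force"].round(1))
plan([.42,-.2030,.027],Rt(-.03,.5),8)
E
```

```text
[-0.88  0.16  2.18  0.64  0.59  0.21] [ 0.3976 -0.2011  0.1456] [-3.136 -0.451 -0.025] 0.0009442464661726698 [ 0.2  0.6 -0.7]
8 rows d [-0.425  0.02   1.448] w [-0.001   0.0061  0.0006] |d| 1.51 |w| 0.006
```

>>> carry_out:
  deltas:
    - [-0.42, 0.02, 1.42, -0.001, 0.006, 0, 0]
    - [-0.42, 0.02, 1.42, -0.001, 0.006, 0, 0]
    - [-0.42, 0.02, 1.42, -0.001, 0.006, 0, 0]
    - [-0.42, 0.02, 1.42, -0.001, 0.006, 0, 0]
    - [-0.42, 0.02, 1.42, -0.001, 0.006, 0, 0]
    - [-0.42, 0.02, 1.42, -0.001, 0.006, 0, 0]
    - [-0.42, 0.02, 1.42, -0.001, 0.006, 0, 0]
    - [-0.42, 0.02, 1.42, -0.001, 0.006, 0, 0]

```text
time: 13.98
tool_pos: [0.4199, -0.2027, 0.0282]
tool_rot: [3.139, -0.5, -0.024]
contact_force: [1.2, -0.8, 0.5]
opening: 0.0001
grip_force: 0.0
```

```bash
python3 - <<'E'
from h import *
s=robot.observe(); print(s["tool_pos"].round(4),s["tool_rot"].round(3),s["contact_force"].round(1))
a=plan([.420,-.2030,.0265],Rt(-.03,.5),2)
b=plan([.490,-.2052,.0265],Rt(-.03,.5),16,*a)
c=shot("scene")
cv2.imwrite("pics/s6.png",cv2.resize(c["image"][180:400,180:440],(780,600),interpolation=2)) if 0 else cv2.imwrite("pics/s6.png",cv2.resize(c["image"][200:400,200:420],(660,600),interpolation=2))
E
```

```text
[ 0.4199 -0.2027  0.0282] [ 3.139 -0.5   -0.024] [ 1.2 -0.8  0.5]
2 rows d [-0.035  0.015  0.079] w [-0.0001 -0.0001  0.0027] |d| 0.09 |w| 0.003
16 rows d [0.384 0.001 0.21 ] w [0. 0. 0.] |d| 0.44 |w| 0.0
```

View pics/s6.png

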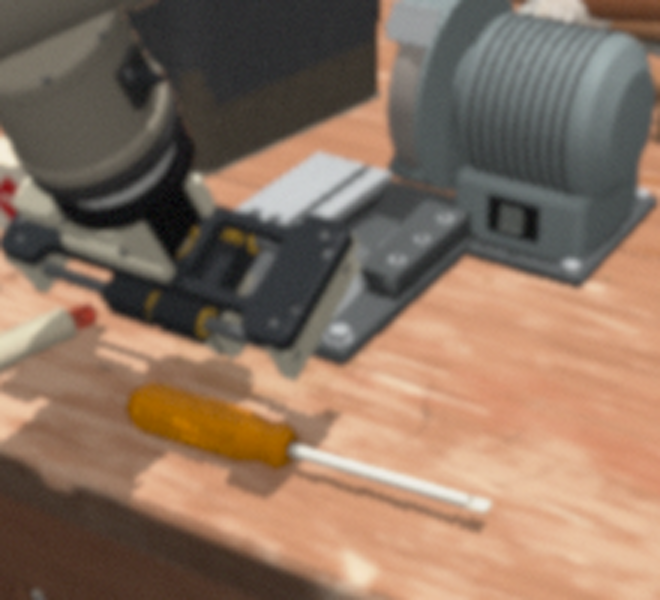

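The gripper sits low behind the rest, which stands upright between the rails at (320,190) in the crop. Now pushing.

>>> carry_out:
  deltas:
    - [0.38, 0.01, 0.22, 0, 0, 0.001, 0]
    - [0.38, 0.01, 0.22, 0, 0, 0.001, 0]
    - [0.38, 0, 0.21, 0, 0, 0.001, 0]
    - [0.38, 0, 0.21, 0, 0, 0.001, 0]
    - [0.38, 0, 0.21, 0, 0, 0.001, 0]
    - [0.38, 0, 0.21, 0, 0, 0.001, 0]
    - [0.38, 0, 0.21, 0, 0, 0, 0]
    - [0.38, 0, 0.21, 0, 0, 0, 0]

```text
time: 14.7
tool_pos: [0.4534, -0.2037, 0.0284]
tool_rot: [-3.141, -0.499, -0.033]
contact_force: [-5.1, -0.4, 3.2]
opening: 0.0001
grip_force: 2.5
```

>>> carry_out:
  deltas:
    - [0.38, 0, 0.21, 0, 0, 0, 0]
    - [0.38, 0, 0.21, 0, 0, 0, 0]
    - [0.38, 0, 0.21, 0, 0, 0, 0]
    - [0.38, 0, 0.21, 0, 0, 0, 0]
    - [0.38, 0, 0.21, 0, 0, 0, 0]
    - [0.38, 0, 0.21, 0, 0, 0, 0]
    - [0.38, 0, 0.21, 0, 0, 0, 0]
    - [0, 0, 0, 0, 0, 0, 0]

```text
time: 15.37
tool_pos: [0.4842, -0.2047, 0.0282]
tool_rot: [-3.14, -0.5, -0.032]
contact_force: [-2.3, -0.1, 1.9]
opening: 0.0001
grip_force: 1.0
```

```bash
python3 - <<'E'
from h import *
s=robot.observe(); print(s["tool_pos"].round(4),s["tool_rot"].round(3),s["contact_force"].round(1),s["torque"].round(2))
W=pts(shot("top"))
W=pts(shot("scene")); P=W[(W[...,0]>.48)&(W[...,0]<.62)&(abs(W[...,1]+.206)<.035)&(W[...,2]>.076)&(W[...,2]<.086)]
print("table top",len(P),P.min(0).round(4),np.percentile(P,[2,50,98],axis=0).round(4).tolist(),P.max(0).round(4))
plan([.505,-.206,.027],Rt(-.03,.5),8)
E
```

```text
[ 0.4842 -0.2047  0.0282] [-3.14  -0.5   -0.032] [-2.3 -0.1  1.9] [-0.01  0.45 -0.01]
table top 426 [ 0.4934 -0.234   0.0761] [[0.4975, -0.233, 0.0766], [0.5682, -0.2088, 0.0793], [0.613, -0.1811, 0.0844]] [ 0.6195 -0.1786  0.086 ]
8 rows d [0.225 0.009 0.139] w [-0.0001  0.0001 -0.0003] |d| 0.26 |w| 0.0
```

>>> carry_out:
  deltas:
    - [0.18, 0, 0.1, 0, 0, 0, 0]
    - [0.18, 0, 0.1, 0, 0, 0, 0]
    - [0.18, 0, 0.1, 0, 0, 0, 0]
    - [0.18, 0, 0.1, 0, 0, 0, 0]
    - [0.18, 0, 0.1, 0, 0, 0, 0]
    - [0.18, 0, 0.1, 0, 0, 0, 0]
    - [0, 0, 0, 0, 0, 0, 0]
    - [0, 0, 0, 0, 0, 0, 0]

```text
time: 16.13
tool_pos: [0.4956, -0.2055, 0.028]
tool_rot: [-3.141, -0.499, -0.033]
contact_force: [-5.8, -2.8, 2.5]
opening: 0.0008
grip_force: 2.9
```

>>> carry_out:
  deltas:
    - [0.045, 0, 0.025, 0, 0, 0, 0]
    - [0.045, 0, 0.025, 0, 0, 0, 0]
    - [0.045, 0, 0.025, 0, 0, 0, 0]
    - [0.045, 0, 0.025, 0, 0, 0, 0]
    - [0.045, 0, 0.025, 0, 0, 0, 0]
    - [0.045, 0, 0.025, 0, 0, 0, 0]
    - [0, 0, 0, 0, 0, 0, 0]
    - [0, 0, 0, 0, 0, 0, 0]

```text
time: 16.8
tool_pos: [0.4983, -0.2058, 0.0279]
tool_rot: [-3.141, -0.498, -0.034]
contact_force: [-9.3, -2.5, 5.6]
opening: 0.0003
grip_force: 4.6
```

>>> carry_out:
  deltas:
    - [0.03, 0, 0.016, 0, 0, 0, 0]
    - [0.03, 0, 0.016, 0, 0, 0, 0]
    - [0.03, 0, 0.016, 0, 0, 0, 0]
    - [0.03, 0, 0.016, 0, 0, 0, 0]
    - [0, 0, 0, 0, 0, 0, 0]
    - [0, 0, 0, 0, 0, 0, 0]
    - [0, 0, 0, 0, 0, 0, 0]
    - [0, 0, 0, 0, 0, 0, 0]

```text
time: 17.47
tool_pos: [0.4995, -0.2059, 0.0279]
tool_rot: [-3.142, -0.498, -0.034]
contact_force: [-9.6, -3.1, 5.9]
opening: 0.0007
grip_force: 4.9
```

```bash
python3 - <<'E'
from h import *
s=robot.observe(); print(s["tool_pos"].round(4),s["contact_force"].round(1),s["torque"].round(2))
W=pts(shot("scene")); P=W[(W[...,0]>.50)&(W[...,0]<.62)&(abs(W[...,1]+.206)<.035)&(W[...,2]>.076)&(W[...,2]<.086)]
print("table top",np.percentile(P,[2,98],axis=0).round(4).tolist())
E
```

```text
[ 0.4995 -0.2059  0.0279] [-9.6 -3.1  5.9] [-0.31  1.25 -0.22]
table top [[0.511, -0.234, 0.0767], [0.6142, -0.1821, 0.0855]]
```

>>> carry_out:
  deltas:
    - [0.03, 0, 0.016, 0, 0, 0, 0]
    - [0.03, 0, 0.016, 0, 0, 0, 0]
    - [0.03, 0, 0.016, 0, 0, 0, 0]
    - [0.03, 0, 0.016, 0, 0, 0, 0]
    - [0, 0, 0, 0, 0, 0, 0]
    - [0, 0, 0, 0, 0, 0, 0]
    - [0, 0, 0, 0, 0, 0, 0]
    - [0, 0, 0, 0, 0, 0, 0]

```text
time: 18.18
tool_pos: [0.5008, -0.206, 0.0279]
tool_rot: [3.142, -0.498, -0.034]
contact_force: [-11.0, -2.6, 6.6]
opening: 0.0004
grip_force: 5.4
```

>>> carry_out:
  deltas:
    - [0.03, 0, 0.016, 0, 0, 0, 0]
    - [0.03, 0, 0.016, 0, 0, 0, 0]
    - [0.03, 0, 0.016, 0, 0, 0, 0]
    - [0.03, 0, 0.016, 0, 0, 0, 0]
    - [0, 0, 0, 0, 0, 0, 0]
    - [0, 0, 0, 0, 0, 0, 0]
    - [0, 0, 0, 0, 0, 0, 0]
    - [0, 0, 0, 0, 0, 0, 0]

```text
time: 18.85
tool_pos: [0.5011, -0.206, 0.0277]
tool_rot: [3.141, -0.497, -0.034]
contact_force: [-18.6, -3.0, 11.8]
opening: 0.0007
grip_force: 9.1
```

>>> carry_out:
  deltas:
    - [0.03, 0, 0.016, 0, 0, 0, 0]
    - [0.03, 0, 0.016, 0, 0, 0, 0]
    - [0, 0, 0, 0, 0, 0, 0]
    - [0, 0, 0, 0, 0, 0, 0]
    - [0, 0, 0, 0, 0, 0, 0]
    - [0, 0, 0, 0, 0, 0, 0]
    - [0, 0, 0, 0, 0, 0, 0]
    - [0, 0, 0, 0, 0, 0, 0]

```text
time: 19.52
tool_pos: [0.5013, -0.206, 0.0277]
tool_rot: [3.141, -0.496, -0.034]
contact_force: [-22.1, -2.3, 14.8]
opening: 0.0004
grip_force: 11.1
```

>>> carry_out:
  deltas:
    - [-0.2, 0, -0.11, 0, 0, 0, 0]
    - [-0.44, 0, -0.24, 0, 0, 0, 0]
    - [-0.88, 0, -0.48, 0, 0, 0, 0]
    - [-0.88, 0, -0.48, 0, 0, 0, 0]
    - [-0.88, 0, -0.48, 0, 0, 0, 0]
    - [-0.88, 0, -0.48, 0, 0, 0, 0]
    - [-0.88, 0, -0.48, 0, 0, 0, 0]
    - [-0.88, 0, -0.48, 0, 0, 0, 0]

```text
time: 20.18
tool_pos: [0.4364, -0.2033, 0.0282]
tool_rot: [-3.14, -0.5, -0.033]
contact_force: [-0.0, 0.4, 0.3]
opening: 0.0005
grip_force: 0.0
```

>>> carry_out:
  deltas:
    - [0.5, 0, -0.9, 0, 0, 0, 0]
    - [0.5, 0, -0.9, 0, 0, 0, 0]
    - [0.5, 0, -1.2, 0, 0, 0, 0]
    - [0.5, 0, -1.2, 0, 0, 0, 0]
    - [0.5, 0, -1.2, 0, 0, 0, 0]
    - [0.5, 0, -1.2, 0, 0, 0, 0]
    - [0, 0, 0, 0, 0, 0, 0]
    - [0, 0, 0, 0, 0, 0, 0]

```text
time: 20.85
tool_pos: [0.4316, -0.2034, 0.1009]
tool_rot: [3.142, -0.501, -0.032]
contact_force: [-0.1, 1.2, 0.3]
opening: 0.0002
grip_force: 0.0
```

```bash
python3 - <<'E'
from h import *
s=robot.observe(); print(s["tool_pos"].round(4),s["contact_force"].round(1))
c=shot("scene"); W=pts(c); t=shot("top")
P=W[(W[...,0]>.48)&(W[...,0]<.53)&(abs(W[...,1]+.206)<.034)&(W[...,2]>.031)&(W[...,2]<.075)]
P=P[abs(P[:,0]-np.median(P[:,0]))<.004]
for i in range(5):
    A=np.c_[P[:,1],P[:,2],np.ones(len(P))]; k=np.linalg.lstsq(A,P[:,0],rcond=None)[0]; e=P[:,0]-A@k; P=P[abs(e)<2*e.std()]
print("tail",k.round(4),len(P),P.mean(0).round(4))
V=pts(t); m=(V[...,2]>.074)&(V[...,2]<.088)&(abs(V[...,1]+.206)<.035)&(V[...,0]>.49)&(V[...,0]<.62)
Q=V[m]; print("top",len(Q),np.percentile(Q,[2,50,98],axis=0).round(4).tolist() if len(Q) else 0)
cv2.imwrite("pics/s7.png",np.hstack([cv2.resize(c["image"][200:400,220:420],(400,400),interpolation=2),cv2.resize(t["image"][180:320,270:410],(400,400),interpolation=2)]))
E
```

```text
[ 0.4316 -0.2034  0.1009] [-0.1  1.2  0.3]
tail [0.0421 0.0088 0.5212] 211 [ 0.5126 -0.214   0.0489]
top 1528 [[0.5148, -0.233, 0.077], [0.5578, -0.2063, 0.08], [0.603, -0.181, 0.0832]]
```

View pics/s7.png

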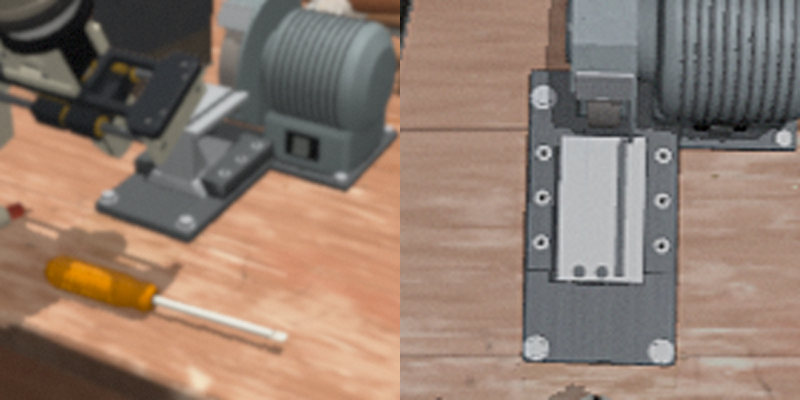

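Both views show the rest upright and square in the way, with its tail just outside the rail fronts: (600,282) against row 271 in the top crop. One last relative check of the tail against the rail fronts, from the same camera.

```bash
python3 - <<'E'
from h import *
W=np.nanmedian([pts(shot("scene")) for _ in range(4)],axis=0)
u=np.array([np.cos(.03),-np.sin(.03)]); n=np.array([np.sin(.03),np.cos(.03)])
s=(W[...,:2]-[.5205,-.2062])@u; y=(W[...,:2]-[.5205,-.2062])@n; z=W[...,2]
m=(z>.016)&(z<.025)&(abs(s)<.025)
for lo,hi in ((-.05,-.04),(-.04,-.034),(-.03,-.02),(-.02,-.01),(-.01,0),(0,.01),(.01,.02),(.02,.03),(.036,.05)):
    q=m&(y>lo)&(y<hi)
    if q.sum(): print(lo,hi,q.sum(),np.percentile(s[q]*1000,[10,50,90]).round(1))
E
```

```text
-0.05 -0.04 46 [ 0.   6.  20.8]
-0.04 -0.034 13 [-0.7  0.3  1. ]
-0.03 -0.02 35 [-7.8 -5.   0.8]
-0.02 -0.01 22 [-8.3 -7.4 -7.2]
-0.01 0 16 [-8.2 -7.5 -6.9]
0 0.01 20 [-8.3 -7.9 -7.3]
0.01 0.02 17 [-8.4 -7.6 -6.8]
0.02 0.03 18 [-7.9 -6.9  0. ]
0.036 0.05 23 [-0.9  0.3  1.1]
```

Measured from the rail fronts (at +0.3 mm), the tail is at −7.6 mm. That is 7.9 mm outside the mouth, which matches home, so I'm handing in.

```bash
python3 -c "
from cell import robot
print(robot.hand_in())"
```

```text
the job is handed in; nothing more can be done
None
```

The tool rest stands upright in the way, pushed home with about 22 N until it stopped moving; its tail measures 7.9 mm outside the mouth (8 mm is home). I let go, backed the arm clear and handed the job in at about 21 s; the hand-in returned no verdict.

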